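Roll the vial onto the reading line

ROBOT

A 7-joint arm with a two-finger parallel gripper is mounted at the origin on a cart in front of the work surface, level with it; the furniture and walls round the work are solid. World frame = base frame: x ahead of the robot, y to its left, z up, the work surface at z = 0. Lengths are in m, angles in rad, forces in N, time in s.
With the tool pointing down it reaches from about 0.4 to 0.85 m from the base axis. Payload 10.4 kg.
Tool frame: the origin (TCP) lies midway between the tips of the shut fingers; the grasp point (between the pads) lies 19 mm behind it; x points along the fingers, y is the direction in which the jaws open and shut, and the axes are right-handed (so a half turn about x gives the same grasp; the last joint's range is limited). The gripper opens to 87 mm and grips with 3 to 60 N. Pads are 19 mm wide; open, the fingers measure 117 mm over their backs; the gripper's body (75 mm by 190 mm) begins 51 mm behind the grasp point.
Start: joints at [1.084, 0.332, -0.065, 1.46, 0.022, 1.35, -0.088], TCP at [0.28, -0.559, 0.223] pointing down, gripper open.
Joint ranges: [-2.6, 2.6], [-0.5, 2.12], [-1.47, 1.34], [0.16, 2.42], [-1.27, 4.41], [0.06, 2.06], [-2.6, 2.6]. Speed limits (rad/s): [2.22, 2.22, 2.79, 2.79, 3.14, 3.14, 3.14].

INTERFACE

Orientations are given as a unit quaternion [x, y, z, w].
In Python, from bench import r gives the robot as it stands.
- The arm moves only by the shell command python3 -m jog 'ROWS' [OPENING] [FORCE]. ROWS is JSON, a list of rows, each an object with "slide": the shift along the tool's x, y, z in cm, a list of three; "roll": the turn about the tool's x in degrees. A call has 1 to 5 rows; each row is the pose to reach, as a shift and turn from the pose measured when the call began, along the tool's axes at that moment; what a row does not reach only later rows make up. A row lasts 1/12 s, in which the tool goes at most 41.7 mm and 7.16 degrees, less where a joint would pass 70% of its speed; a pose out of reach is approached as far as the arm can. A call with a gripper value outside its range is refused whole. OPENING is the closure, from 0 (fully open) to 1 (shut), set as the call begins (- or left out, the last holds). The fingers move at their own pace and stop on an object; FORCE is the grip in N (left out, the last holds). Time passes only in rows, so rows that repeat a pose let the fingers close. It gives the time, the measured TCP pose, the force and the opening at its end, in the units of the state.
- r.read_state(): the state, without advancing time (a new reading comes with each control period).
- r.camera(name): name is "side" or "top"; returns the picture (400x640x3 uint8, red, green, blue); there is no depth.
- r.camera_info(name): a dict with "intrinsics" (3x3 intrinsics, pixels), "k1" (the pictures are not rectified: a ray, as slopes to the right and down, at radius r is drawn at 1 + k1 r^2 times it, then the intrinsics apply), "R" (3x3) and "t" (3): a world point X has camera coordinates R X + t. Camera axes: x right, y down, z forward; pixel columns grow to the right and rows downward; lengths in m; the calibration is good to about 2 mm. A picture is of the moment at which its call begins. camera_info takes no time and is no camera call.
- r.close_job(): hands the job in, once; it reports no verdict.
The state is a dict: "time": time; "joint_positions": joint angles; "joint_vel": joint speeds; "joint_torque": joint torques, N m; "ee_pos": TCP position; "eef_rot": TCP orientation; "ft_force": force on the tool from outside, world axes, zero at the start; "torque": the same for the moment, N m; "width": finger opening in m.
Only numpy, scipy, OpenCV 4.12 (cv2) and the standard library are available. Lean on these libraries where they do the work, as an engineer would, in place of code of your own. Each camera call takes 0.05 s, during which the arm holds its last target.

TASK

Roll the thicker of the two vials lying on the small reading plate onto the plate's dark reading line, so that it rests lengthwise centred along the line. Do it by laying the fingertips gently on top of the vial and pushing sideways, in a few strokes if needed; do not pinch or lift it. Leave the slim vial, the cups and the decapper where they are.

Things in the scene. Friction and masses are not known exactly. Their poses are not given: they have to be found in the camera images.
- plate: Fixed aluminium reading plate with a grey mat, 150 x 150 mm; origin under its centre at worktop height. The mat, on which the vials lie, is 8 mm above the worktop. Vials roll along the plate's y. Along each y end, 62 to 72 mm from the centre, an end stop bar runs, its top 24 mm above the worktop.
- line: Reading line: flush dark line across the mat, 3 mm wide, 112 mm long (a vial rolls over it freely), with a fixed index block 12 mm wide and 8 mm high at each end. Origin at the line's middle at mat height; x along the line (parallel to the plate's x), y across it, z up. It lies up to 10 mm either side of the plate's middle.
- vial: Thicker vial, loose amber cylinder, 32 mm diameter all along, 84 mm long, 40 to 85 g. Lies along the plate's x close to one end stop (either; no room for a finger behind), 34 to 54 mm from the line. Origin at its centre, 24 mm above the worktop, its top at 40 mm. Body x: long axis; body z starts upward, turns as it rolls. A fingertip resting on top travels twice as far as the vial rolls.
- slim_vial: The slim vial, loose: like the other but 20 mm in diameter and 84 mm long, about 30 g, lying parallel to it at the other end stop; its top is 28 mm above the worktop. Origin at its centre. Leave it alone.
- decapper: Orange waisted hand decapper, 35 mm in diameter, 70 mm high, loose, standing beyond the plate to the right; origin under its centre. Leave alone.
- cup_left: Screw-cap specimen cup, 44 mm in diameter, 53 mm high, loose, standing beyond the plate to the left; origin under its centre. Leave alone.
- cup_right: Screw-cap specimen cup, 44 mm in diameter, 53 mm high, loose, standing near the front edge to the right of the plate; origin under its centre. Leave alone.
Things that resemble listed ones, but are neither listed nor needed, are in the scene too. Leave any red look-alike of the vial alone.

How it is judged:
By the outcome, as a careful person would: the job done as asked, in the order asked, and still so for the second after the job is handed in, with the robot touching nothing.
It also fails if it takes over 45 s, if anything falls off the work surface, if the arm or the gripper's body presses on something with over 40 N, if the wrist force passes 120 N, or if a joint passes its speed limit or range.

## Working session

There is one attempt and no reset: what is moved stays moved. The work goes in short steps, Python scripts to look and compute and a shell command to move; the robot and the scene stay as the last step left them, time stands still between calls to the robot, and variables do not carry over. Pictures are saved under pics/ and viewed, and the job is handed in when it is done.

```bash
mkdir -p pics; ls
python3 - <<'E'
from bench import r
import cv2
for n in("top","side"):
    cv2.imwrite(f"pics/{n}0.png",cv2.cvtColor(r.camera(n),cv2.COLOR_RGB2BGR))
    i=r.camera_info(n);print(n,i)
s=r.read_state();print({k:s[k] for k in("time","ee_pos","eef_rot","ft_force","width")})
E
```

```text
pics
top {'intrinsics': array([[407.27084905,   0.        , 324.61575861],
       [  0.        , 407.27084905, 209.29844237],
       [  0.        ,   0.        ,   1.        ]]), 'k1': 0.023004535895803122, 'R': array([[-0.01742179, -0.99941817, -0.02932253],
       [-0.99400236,  0.02047916, -0.107424  ],
       [ 0.107962  ,  0.02727515, -0.9937808 ]]), 't': array([0.24169942, 0.54464269, 0.87650689])}
side {'intrinsics': array([[417.53215884,   0.        , 315.14962238],
       [  0.        , 417.53215884, 198.27305667],
       [  0.        ,   0.        ,   1.        ]]), 'k1': -0.02268137933964738, 'R': array([[ 0.99983172, -0.00562479, -0.01746135],
       [-0.01810775, -0.45516263, -0.89022418],
       [-0.00294043,  0.89039056, -0.45518788]]), 't': array([-0.54656746,  0.1615313 ,  0.78034255])}
{'time': 0.1, 'ee_pos': array([ 0.27943708, -0.55867655,  0.22186703]), 'eef_rot': array([-0.68805562, -0.16292432,  0.68830154, -0.1620991 ]), 'ft_force': array([0.0861934 , 0.05130778, 0.0004118 ]), 'width': 0.08686157698448609}
```

View pics/top0.png

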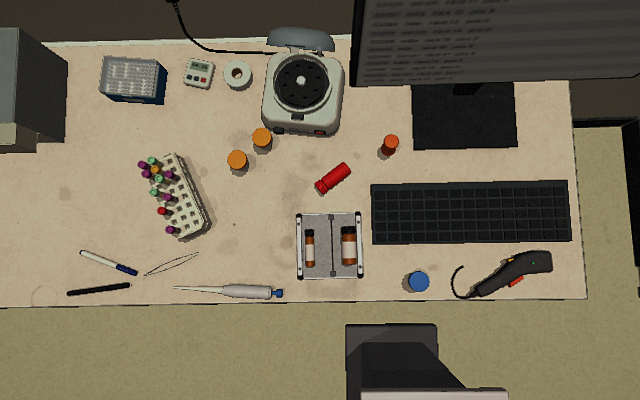

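View pics/side0.png

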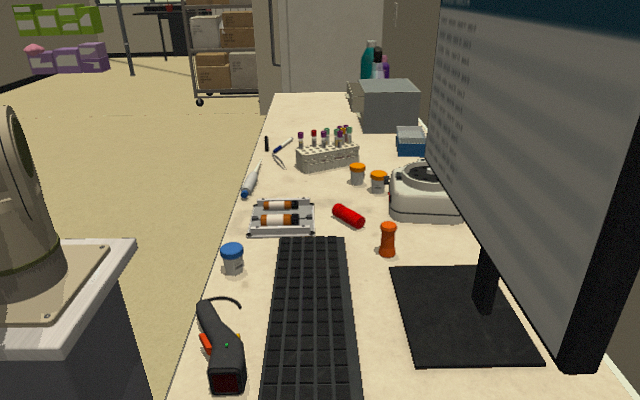

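The top view shows the plate at columns 297–363 and rows 212–278. The thick vial is near (348,246), the slim one near (309,249) and the line near column 332. I'll enlarge this area.

```bash
cat > h.py <<'E'
import numpy as np,cv2
from bench import r
def ray(n,u,v):
    i=r.camera_info(n);K=i["intrinsics"]
    d=np.array([(u-K[0,2])/K[0,0],(v-K[1,2])/K[1,1]])
    s=d.copy()
    for _ in range(20): s=d/(1+i["k1"]*(s@s))
    R=i["R"];return -R.T@i["t"],R.T@np.array([s[0],s[1],1])
def at(n,u,v,z):
    o,d=ray(n,u,v);return o+d*(z-o[2])/d[2]
def proj(n,X):
    i=r.camera_info(n);c=i["R"]@np.array(X)+i["t"];s=c[:2]/c[2];s=s*(1+i["k1"]*(s@s));K=i["intrinsics"]
    return np.array([K[0,0]*s[0]+K[0,2],K[1,1]*s[1]+K[1,2]])
def crop(n,x0,y0,x1,y1,k,f):
    im=cv2.cvtColor(r.camera(n),cv2.COLOR_RGB2BGR)[y0:y1,x0:x1]
    cv2.imwrite(f,cv2.resize(im,None,fx=k,fy=k,interpolation=cv2.INTER_CUBIC))
E
python3 - <<'E'
import cv2
for n,(a,b,c,d) in {"top":(285,200,375,290),"side":(235,185,335,245)}.items():
    im=cv2.imread(f"pics/{n}0.png")[b:d,a:c];k=6 if n=="top" else 8
    cv2.imwrite(f"pics/{n}0c.png",cv2.resize(im,None,fx=k,fy=k,interpolation=cv2.INTER_CUBIC))
E
```

```text
(no output)
```

View pics/top0c.png

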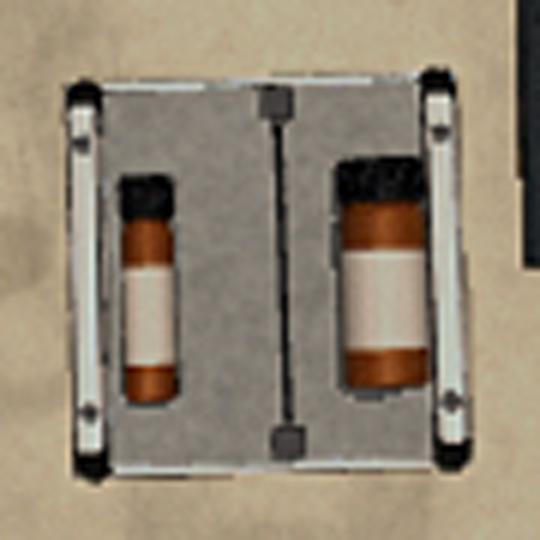

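View pics/side0c.png

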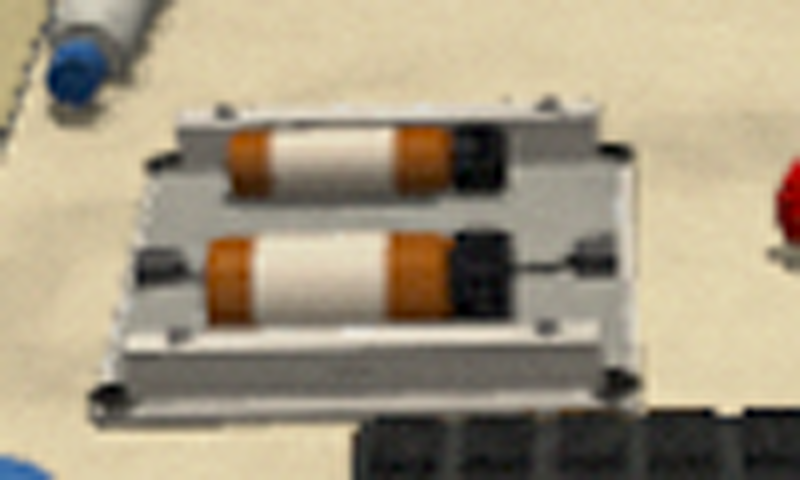

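The thick vial is on the right, at crop cols 338–427 and rows 158–387. The line runs from (275,105) to (288,440), with its index blocks at the ends.

Run:
```python
from h import *
f=lambda u,v,z:at("top",285+(u+.5)/6-.5,200+(v+.5)/6-.5,z)
A=f(276,104,.016);B=f(288,441,.016)
print("blocks",A,B,"mid",(A+B)/2,np.linalg.norm(A-B))
L1=f(279,130,.008);L2=f(286,420,.008);print("line",L1,L2)
print("line yaw",np.degrees(np.arctan2((L1-L2)[1],(L1-L2)[0])),np.degrees(np.arctan2((A-B)[1],(A-B)[0])))
for n,c in dict(lt=(82,92),lb=(92,466),rt=(437,80),rb=(453,456)).items():print(n,f(*c,.008))
V1=f(381,158,.036);V2=f(385,387,.034)   # ends near silhouette
print("vial",V1,V2,(V1+V2)/2,np.linalg.norm(V1-V2))
print("edges",f(342,280,.024),f(427,280,.024))
S1=f(146,176,.022);S2=f(151,403,.022);print("slim",(S1+S2)/2,np.linalg.norm(S1-S2))
for n,p in dict(cupblue=(418,281,.05),dec=(390,142,.07),cl=(237,159,.05),red=(333,178,.016)).items():print(n,at("top",*p))
g=lambda u,v,z:at("side",235+(u+.5)/8-.5,185+(v+.5)/8-.5,z)
print("side blocks",g(160,250,.016),g(597,243,.016))
print("side vial ends",g(207,270,.034),g(512,265,.034))
s=r.read_state()
from scipy.spatial.transform import Rotation as Ro
print(Ro.from_quat(s["eef_rot"]).as_matrix().round(3))
```

```text
blocks [0.53331134 0.21852524 0.016     ] [0.40728567 0.21645869 0.016     ] mid [0.4702985  0.21749197 0.016     ] 0.12604261346415205
line [0.52406219 0.21767608 0.008     ] [0.4147178  0.21714358 0.008     ]
line yaw 0.2790212403147612 0.9394401919182729
lt [0.54012299 0.29273941 0.008     ]
lb [0.39881288 0.29041093 0.008     ]
rt [0.54197851 0.15711558 0.008     ]
rb [0.40038915 0.15487043 0.008     ]
vial [0.5107729  0.17995138 0.036     ] [0.42708209 0.18043105 0.034     ] [0.46892749 0.18019121 0.035     ] 0.08371607988921703
edges [0.46646422 0.19514834 0.024     ] [0.46590658 0.16362779 0.024     ]
slim [0.46448629 0.26733769 0.022     ] 0.08433029988844651
cupblue [0.38947244 0.03440937 0.05      ]
dec [0.68885604 0.08600375 0.07      ]
cl [0.66418699 0.42442202 0.05      ]
red [0.62272171 0.21128761 0.016     ]
side blocks [0.40788052 0.21815779 0.016     ] [0.53437651 0.21768575 0.016     ]
side vial ends [0.42774843 0.17443219 0.034     ] [0.5117366  0.17419466 0.034     ]
[[-0.001  0.447 -0.894]
 [ 0.001 -0.894 -0.447]
 [-1.    -0.001  0.   ]]
```

Line middle is at about (0.470, 0.2175), and the vial is at about (0.469, 0.179) with its top at z=0.040. It's already centred in x, so it needs to roll about +38 mm in y. I'll turn the jaws along world x, half close them for two contacts along the vial, and approach.

```bash
python3 -m jog '[{"slide":[0,-1,-3.8],"roll":-7},{"slide":[0,-2.2,-7.6],"roll":-14},{"slide":[0,-3.4,-11.4],"roll":-21},{"slide":[0,-4.6,-15.2],"roll":-28},{"slide":[0,-5.8,-19],"roll":-35}]' 0.6 10
cat >> h.py <<'E'
from scipy.spatial.transform import Rotation as Ro
def to(x,y,z,yaw=0):
    s=r.read_state();M=Ro.from_quat(s["eef_rot"]).as_matrix();p=np.array(s["ee_pos"])
    print("t",round(s["time"],2),"p",p.round(4),"f",np.round(s["ft_force"],2),"w",round(s["width"],4),"slide cm",(M.T@(np.array([x,y,z])-p)*100).round(2),"yaw of tool y",np.degrees(np.arctan2(M[1,1],M[0,1])).round(2),"tilt",M[:2,0].round(4))
E
python3 -c "
from h import *
to(.47,.175,.14)"
```

```text
time: 0.52
ee_pos: [0.4243, -0.4202, 0.2217]
eef_rot: [-0.606, -0.364, 0.606, -0.363]
ft_force: [0.9, -1.1, -0.1]
width: 0.0613
t 0.52 p [ 0.4243 -0.4202  0.2217] f [ 0.87 -1.08 -0.12] w 0.0613 slide cm [  8.24 -23.98 -54.65] yaw of tool y -28.09 tilt [-0.001   0.0013]
```

```bash
python3 -m jog '[{"slide":[0,-1.6,-3.7],"roll":-6},{"slide":[0,-3.2,-7.4],"roll":-12},{"slide":[0,-4.8,-11.1],"roll":-18},{"slide":[0,-6.4,-14.8],"roll":-24},{"slide":[0,-8,-18.5],"roll":-28.5}]'
python3 -c "
from h import *
to(.47,.175,.14)"
```

```text
time: 0.93
ee_pos: [0.4405, -0.2173, 0.2216]
eef_rot: [0.497, 0.504, -0.497, 0.502]
ft_force: [0.5, -0.2, -0.3]
width: 0.0363
t 0.93 p [ 0.4405 -0.2173  0.2216] f [ 0.5  -0.16 -0.26] w 0.0363 slide cm [  8.2    3.46 -39.18] yaw of tool y 0.72 tilt [-0.0016  0.0012]
```

```bash
python3 -m jog '[{"slide":[0,0.3,-3.9]},{"slide":[0,0.7,-7.8]},{"slide":[0,1.1,-11.7]},{"slide":[0,1.5,-15.6]},{"slide":[0,1.9,-19.5]}]'
python3 -m jog '[{"slide":[1,0.3,-3.9]},{"slide":[2.4,0.7,-7.8]},{"slide":[3.8,1,-11.7]},{"slide":[5.2,1.3,-15.6]},{"slide":[6.6,1.5,-19.3]}]'
python3 -m jog '[{"slide":[0,0,-0.2]},{"slide":[0,0,-0.2]}]'
python3 -c "
from h import *
to(.47,.173,.06)"
```

```text
t 0.93 p [ 0.4405 -0.2173  0.2216] f [ 0.5  -0.16 -0.26] w 0.0363 slide cm [ 16.2    3.47 -38.97] yaw of tool y 0.72 tilt [-0.0016  0.0012]invalid input at $[0]: expected keys slide, roll
invalid input at $[0]: expected keys slide, roll
invalid input at $[0]: expected keys slide, roll
```

Both keys are required.

```bash
python3 -m jog '[{"slide":[0,0.3,-3.9],"roll":0},{"slide":[0,0.7,-7.8],"roll":0},{"slide":[0,1.1,-11.7],"roll":0},{"slide":[0,1.5,-15.6],"roll":0},{"slide":[0,1.9,-19.5],"roll":0}]'
python3 -m jog '[{"slide":[1,0.3,-3.9],"roll":0},{"slide":[2.4,0.7,-7.8],"roll":0},{"slide":[3.8,1,-11.7],"roll":0},{"slide":[5.2,1.3,-15.6],"roll":0},{"slide":[6.6,1.5,-19.3],"roll":0}]'
python3 -c "
from h import *
to(.47,.173,.06)
crop('top',285,200,375,290,6,'pics/t1.png')
crop('side',235,125,335,245,5,'pics/s1.png')"
```

```text
time: 1.35
ee_pos: [0.4565, -0.0203, 0.2217]
eef_rot: [0.497, 0.504, -0.497, 0.502]
ft_force: [0.4, -0.1, -0.6]
width: 0.0345
time: 1.77
ee_pos: [0.4687, 0.1749, 0.1553]
eef_rot: [0.497, 0.504, -0.497, 0.503]
ft_force: [2.1, -0.0, 0.7]
width: 0.035
t 1.77 p [0.4687 0.1749 0.1553] f [ 2.1  -0.02  0.66] w 0.035 slide cm [9.53 0.14 0.2 ] yaw of tool y 0.71 tilt [-0.001   0.0009]
```

View pics/s1.png

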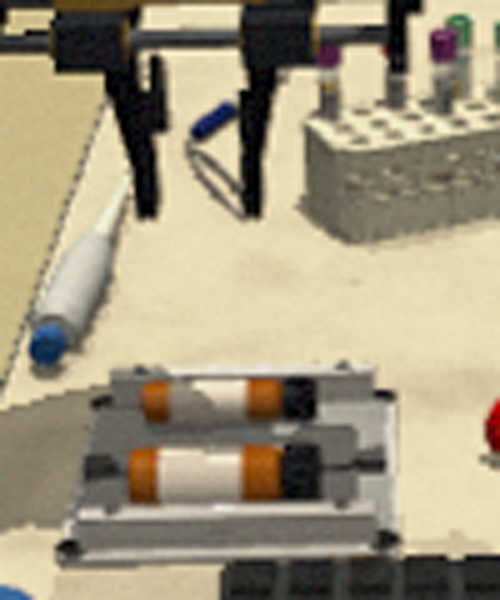

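View pics/t1.png

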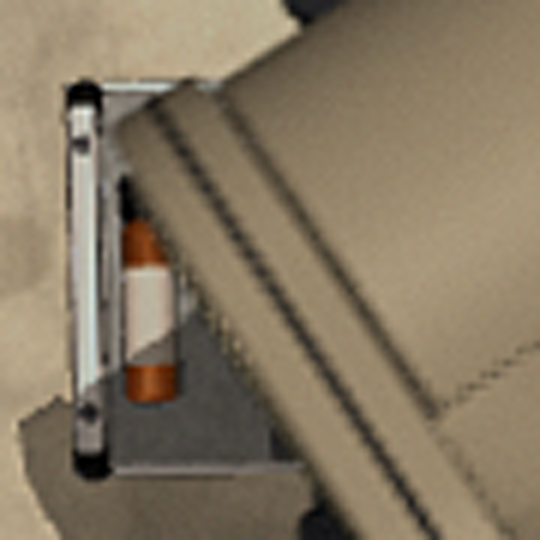

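The top view is blocked by the arm, but the side view is clear. It shows the fingertips at crop cols 146 and 252, over the vial's span of 130–320. Now descending.

```bash
python3 -m jog '[{"slide":[3,0.1,0.2],"roll":0},{"slide":[6,0.14,0.25],"roll":0},{"slide":[9,0.14,0.25],"roll":0},{"slide":[10.4,0.14,0.25],"roll":0},{"slide":[10.4,0.14,0.25],"roll":0}]'
python3 -m jog '[{"slide":[0,0,0],"roll":0},{"slide":[0,0,0],"roll":0}]'
python3 -c "
from h import *
to(.47,.1725,.042)
crop('side',235,165,335,245,8,'pics/s2.png')"
```

```text
time: 2.28
ee_pos: [0.4651, 0.1756, 0.0467]
eef_rot: [0.493, 0.508, -0.497, 0.502]
ft_force: [-0.0, 0.1, -0.8]
width: 0.0347
time: 2.45
ee_pos: [0.4654, 0.1753, 0.0473]
eef_rot: [0.493, 0.508, -0.497, 0.502]
ft_force: [-0.9, -0.1, 0.0]
width: 0.0348
t 2.45 p [0.4654 0.1753 0.0473] f [-0.88 -0.1   0.01] w 0.0348 slide cm [0.53 0.46 0.29] yaw of tool y 1.16 tilt [-0.0106  0.0019]
```

View pics/s2.png

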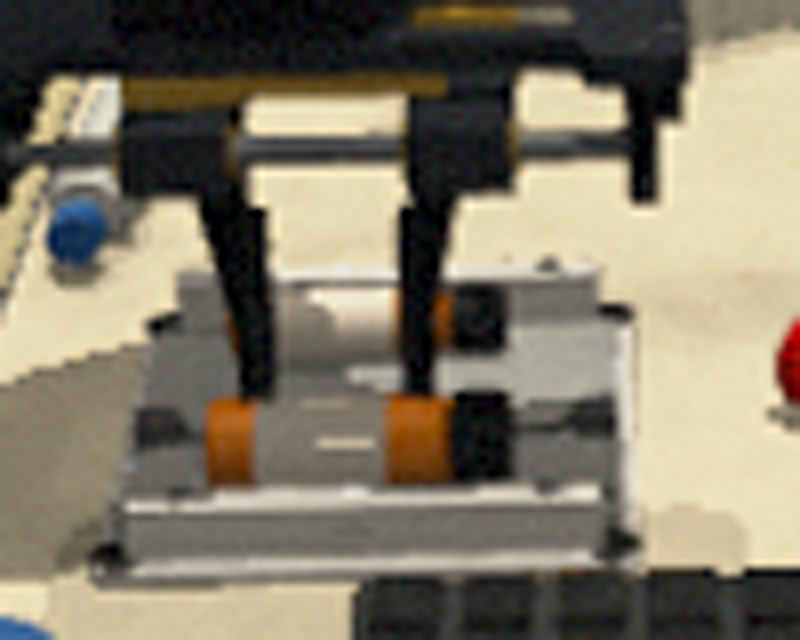

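The tips look to be just above the vial top, at crop row 395. The tool came out tilted and off in x, so I'm checking the joints for a limit.

```bash
python3 -c "
from bench import r
s=r.read_state();print(s['joint_positions'].round(3),s['joint_vel'].round(3))"; python3 -m jog '[{"slide":[0,0.46,0.2],"roll":0.5},{"slide":[0,0.46,0.2],"roll":0.5}]'
python3 -c "
from h import *
to(.47,.1725,.042)
s=r.read_state();print(s['joint_positions'].round(3),s['joint_vel'].round(3))"
```

```text
[ 0.246  0.343 -0.783  1.94   0.282  0.98  -0.648] [ 0.    -0.008 -0.004 -0.005  0.003 -0.005 -0.003]
time: 2.67
ee_pos: [0.4722, 0.1731, 0.049]
eef_rot: [0.496, 0.505, -0.499, 0.5]
ft_force: [0.7, 0.5, -0.1]
width: 0.0348
t 2.67 p [0.4722 0.1731 0.049 ] f [ 0.67  0.45 -0.07] w 0.0348 slide cm [ 0.7  -0.21  0.06] yaw of tool y 0.55 tilt [-0.0069  0.0023]
[ 0.246  0.349 -0.776  1.928  0.286  0.983 -0.652] [-0.001  0.    -0.004  0.013 -0.004 -0.005  0.004]
```

```bash
python3 -m jog '[{"slide":[0.2,-0.1,0],"roll":0},{"slide":[0.4,-0.2,0.05],"roll":0},{"slide":[0.6,-0.2,0.05],"roll":0},{"slide":[0.6,-0.2,0.05],"roll":0}]'
python3 -m jog '[{"slide":[0.07,0,0],"roll":0},{"slide":[0.15,0,0],"roll":0},{"slide":[0.15,0,0],"roll":0}]'
python3 -c "
from h import *
to(.47,.1725,.04)"
python3 -m jog '[{"slide":[0.05,0,0],"roll":0},{"slide":[0.1,0,0],"roll":0},{"slide":[0.1,0,0],"roll":0}]'
python3 -c "
from h import *
to(.47,.1725,.04)"
```

```text
time: 3.0
ee_pos: [0.4697, 0.1725, 0.0425]
eef_rot: [0.496, 0.505, -0.499, 0.5]
ft_force: [-0.8, 0.3, 0.7]
width: 0.0348
time: 3.25
ee_pos: [0.4696, 0.1725, 0.0409]
eef_rot: [0.496, 0.505, -0.499, 0.5]
ft_force: [0.0, -0.2, -1.0]
width: 0.0346
t 3.25 p [0.4696 0.1725 0.0409] f [ 0.01 -0.18 -1.01] w 0.0346 slide cm [0.09 0.04 0.  ] yaw of tool y 0.57 tilt [-0.0077  0.0019]
time: 3.5
ee_pos: [0.4698, 0.1729, 0.0403]
eef_rot: [0.496, 0.505, -0.499, 0.5]
ft_force: [-1.7, 0.8, 6.1]
width: 0.0345
t 3.5 p [0.4698 0.1729 0.0403] f [-1.7   0.84  6.15] w 0.0345 slide cm [0.03 0.02 0.04] yaw of tool y 0.58 tilt [-0.0073  0.0022]
```

Contact, about 6 N at z=0.0403, which matches the 40 mm top. First stroke.

```bash
python3 -m jog '[{"slide":[0.04,0,-0.25],"roll":0},{"slide":[0.04,0,-0.5],"roll":0},{"slide":[0.04,0,-0.75],"roll":0},{"slide":[0.04,0,-1],"roll":0},{"slide":[0.04,0,-1.2],"roll":0}]'
python3 -c "
from h import *
to(.47,.198,.04)
crop('side',235,165,335,245,8,'pics/s3.png')"
```

```text
time: 3.92
ee_pos: [0.4696, 0.1854, 0.0403]
eef_rot: [0.496, 0.505, -0.499, 0.5]
ft_force: [-2.0, -1.1, 5.9]
width: 0.035
t 3.92 p [0.4696 0.1854 0.0403] f [-1.95 -1.09  5.94] w 0.035 slide cm [ 0.04  0.05 -1.26] yaw of tool y 0.6 tilt [-0.0071  0.0023]
```

View pics/s3.png

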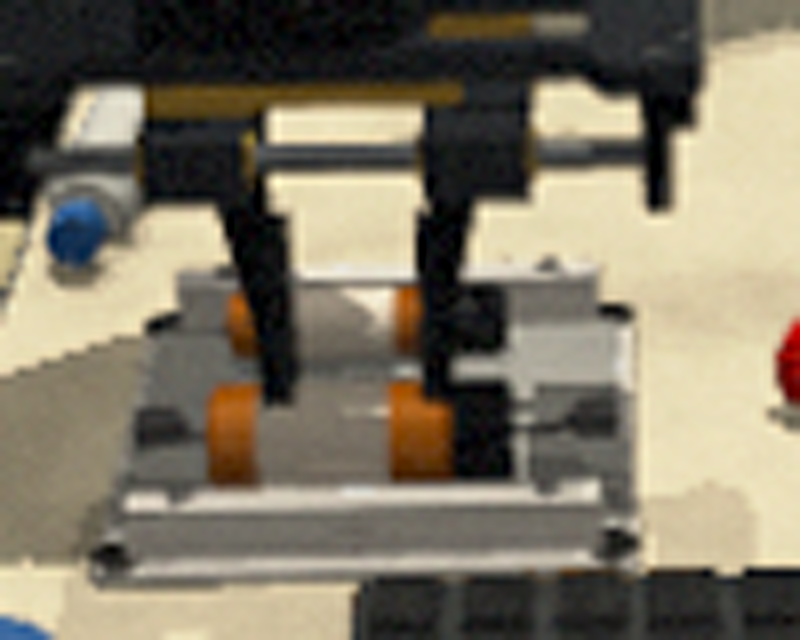

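The vial is rolling: its top edge has moved from crop row 395 to 382. Finishing this stroke, then lifting.

```bash
python3 -m jog '[{"slide":[0.04,0,-0.25],"roll":0},{"slide":[0.04,0,-0.5],"roll":0},{"slide":[0.04,0,-0.75],"roll":0},{"slide":[0.04,0,-1],"roll":0},{"slide":[0.04,0,-1.25],"roll":0}]'
python3 -m jog '[{"slide":[0.03,0,0],"roll":0},{"slide":[0.03,0,0],"roll":0},{"slide":[-0.2,0,0],"roll":0},{"slide":[-0.8,0,0],"roll":0},{"slide":[-0.8,0,0],"roll":0}]'
python3 -c "
from h import *
to(.47,.185,.048)
crop('side',235,165,335,245,8,'pics/s4.png')"
```

```text
time: 4.38
ee_pos: [0.4694, 0.1987, 0.0404]
eef_rot: [0.496, 0.505, -0.498, 0.5]
ft_force: [-2.6, 0.3, 5.2]
width: 0.0349
time: 4.8
ee_pos: [0.47, 0.1987, 0.0493]
eef_rot: [0.497, 0.505, -0.498, 0.5]
ft_force: [-0.0, 0.3, 0.1]
width: 0.0351
t 4.8 p [0.47   0.1987 0.0493] f [-0.04  0.28  0.12] w 0.0351 slide cm [ 0.12 -0.02  1.37] yaw of tool y 0.62 tilt [-0.0059  0.0029]
```

View pics/s4.png

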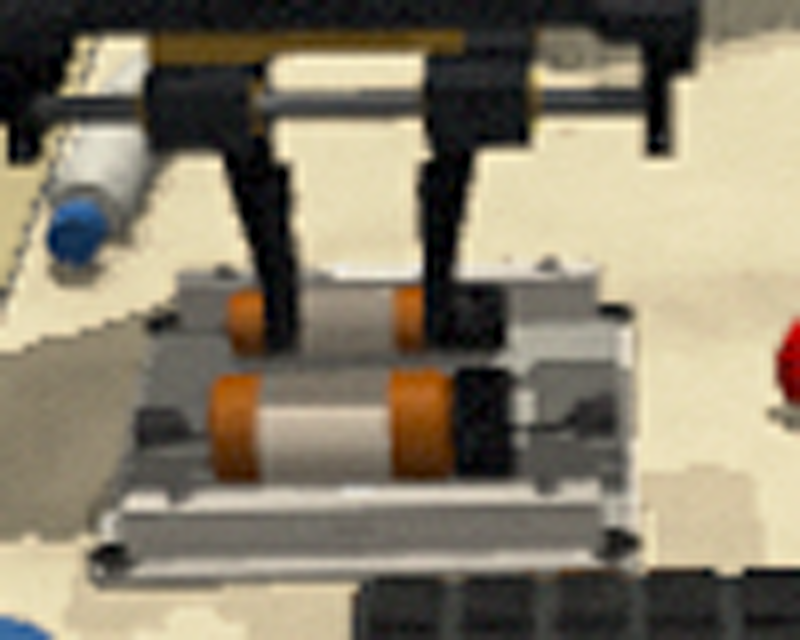

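```bash
cat >> h.py <<'E'
from scipy.optimize import brentq
def vy(row,x=.469,rad=.016):
    a=np.linspace(0,2*np.pi,360)
    g=lambda y:min(proj("side",[x,y+rad*np.cos(t),.008+rad+rad*np.sin(t)])[1] for t in a)-row
    return brentq(g,.12,.3)
E
python3 -c "
from h import *
for n,c,o in (('s0',232,185),('s2',396,165),('s3',382,165),('s4',370,165)): print(n,vy(o+(c+.5)/8-.5))"
```

```text
s0 0.17945919378519734Traceback (most recent call last):
  File "<string>", line 3, in <module>
    for n,c,o in (('s0',232,185),('s2',396,165),('s3',382,165),('s4',370,165)): print(n,vy(o+(c+.5)/8-.5))
                                                                                        ~~^^^^^^^^^^^^^^^
  File "h.py", line 25, in vy
    return brentq(g,.12,.3)
    r = _zeros._brentq(f, a, b, xtol, rtol, maxiter, args, full_output, disp)
    fx = f(x, *args)
  File "h.py", line 24, in <lambda>
    g=lambda y:min(proj("side",[x,y+rad*np.cos(t),.008+rad+rad*np.sin(t)])[1] for t in a)-row
               ~~~^^^^^^^^^^^^^^^^^^^^^^^^^^^^^^^^^^^^^^^^^^^^^^^^^^^^^^^^^^^^^^^^^^^^^^^
  File "h.py", line 24, in <genexpr>
    g=lambda y:min(proj("side",[x,y+rad*np.cos(t),.008+rad+rad*np.sin(t)])[1] for t in a)-row
                   ~~~~^^^^^^^^^^^^^^^^^^^^^^^^^^^^^^^^^^^^^^^^^^^^^^^^^^^
  File "h.py", line 12, in proj
    i=r.camera_info(n);c=i["R"]@np.array(X)+i["t"];s=c[:2]/c[2];s=s*(1+i["k1"]*(s@s));K=i["intrinsics"]
ValueError: time passes only in moves, steps and waits
```

```bash
sed -i 's/r\.camera_info(n)/info(n)/' h.py; sed -i '2a import functools\n@functools.lru_cache(None)\ndef info(n): return r.camera_info(n)' h.py
python3 -c "
from h import *
for n,c,o in (('s0',232,185),('s2',396,165),('s3',382,165),('s4',370,165)): print(n,vy(o+(c+.5)/8-.5))"
```

```text
s0 0.17945919378519734
s2 0.1771844550656833
s3 0.1851897281188615
s4 0.19214994298874016
```

The vial is at y≈0.192, matching half the tip travel (12.9 mm). Second stroke.

```bash
python3 -m jog '[{"slide":[0,0,0.5],"roll":0},{"slide":[0,0,1.0],"roll":0},{"slide":[0.3,0,1.32],"roll":0},{"slide":[0.6,0,1.32],"roll":0},{"slide":[0.7,0,1.32],"roll":0}]'
python3 -m jog '[{"slide":[0.1,0,0],"roll":0},{"slide":[0.2,0,0],"roll":0},{"slide":[0.24,0,0],"roll":0},{"slide":[0.24,0,0],"roll":0}]'
python3 -c "
from h import *
to(.47,.211,.04)"
```

```text
time: 5.27
ee_pos: [0.4698, 0.1848, 0.0412]
eef_rot: [0.496, 0.505, -0.499, 0.5]
ft_force: [-0.7, -0.7, 0.0]
width: 0.0344
time: 5.6
ee_pos: [0.4699, 0.1861, 0.0401]
eef_rot: [0.497, 0.505, -0.498, 0.5]
ft_force: [-7.3, -0.5, 16.9]
width: 0.0351
t 5.6 p [0.4699 0.1861 0.0401] f [-7.28 -0.49 16.9 ] w 0.0351 slide cm [ 0.01  0.03 -2.49] yaw of tool y 0.62 tilt [-0.0059  0.0031]
```

It's pressing at 17 N, more than I want, so I'll ease off and run the stroke.

```bash
python3 -m jog '[{"slide":[0.0,0,0],"roll":0},{"slide":[0.0,0,-0.25],"roll":0},{"slide":[0.01,0,-0.5],"roll":0},{"slide":[0.02,0,-0.75],"roll":0},{"slide":[0.03,0,-1],"roll":0}]'
python3 -m jog '[{"slide":[0.04,0,-0.3],"roll":0},{"slide":[0.04,0,-0.6],"roll":0},{"slide":[0.04,0,-0.9],"roll":0},{"slide":[0.04,0,-1.2],"roll":0},{"slide":[0.04,0,-1.45],"roll":0}]'
python3 -m jog '[{"slide":[0.02,0,0],"roll":0},{"slide":[0.02,0,0],"roll":0},{"slide":[-0.2,0,0],"roll":0},{"slide":[-0.8,0,0],"roll":0},{"slide":[-0.8,0,0],"roll":0}]'
python3 -c "
from h import *
to(.47,.198,.048)
crop('side',235,165,335,245,8,'pics/s5.png')"
```

```text
time: 6.02
ee_pos: [0.47, 0.1969, 0.0402]
eef_rot: [0.497, 0.505, -0.498, 0.501]
ft_force: [-2.5, -1.1, 9.4]
width: 0.0351
time: 6.43
ee_pos: [0.4698, 0.2123, 0.0403]
eef_rot: [0.497, 0.505, -0.497, 0.501]
ft_force: [-3.3, 0.2, 8.0]
width: 0.0347
time: 6.85
ee_pos: [0.4702, 0.2126, 0.0491]
eef_rot: [0.497, 0.505, -0.497, 0.501]
ft_force: [-0.4, -0.2, 0.6]
width: 0.0347
t 6.85 p [0.4702 0.2126 0.0491] f [-0.38 -0.2   0.61] w 0.0347 slide cm [ 0.1  -0.04  1.46] yaw of tool y 0.67 tilt [-0.0045  0.0043]
```

View pics/s5.png

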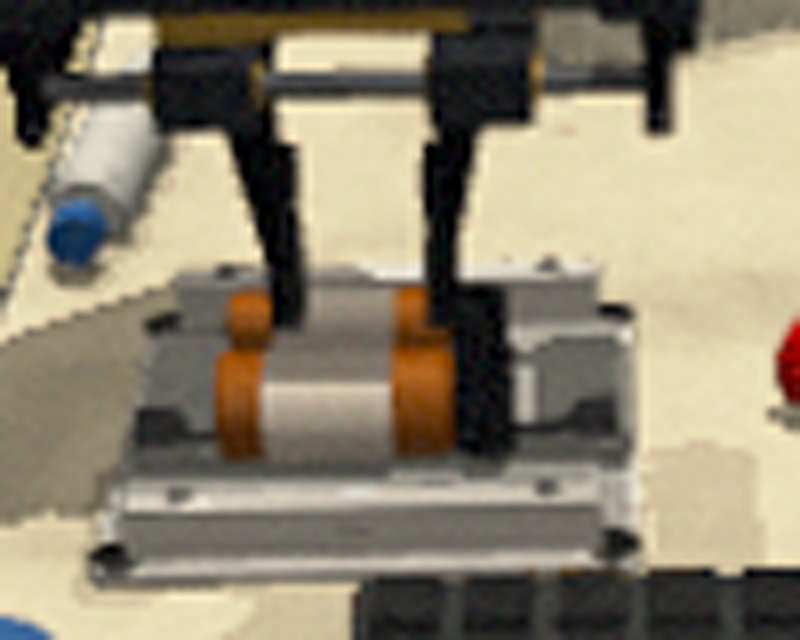

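Vial top edge at crop row ~346, so y≈0.2055. Third stroke: about 24 mm of tip travel.

```bash
python3 -m jog '[{"slide":[0,0,0.5],"roll":0},{"slide":[0,0,1.0],"roll":0},{"slide":[0.3,0,1.36],"roll":0},{"slide":[0.6,0,1.36],"roll":0},{"slide":[0.7,0,1.36],"roll":0}]'
python3 -m jog '[{"slide":[0.08,0,0],"roll":0},{"slide":[0.15,0,0],"roll":0},{"slide":[0.18,0,0],"roll":0},{"slide":[0.18,0,0],"roll":0}]'
python3 -c "
from h import *
to(.47,.223,.04)"
```

```text
time: 7.32
ee_pos: [0.4701, 0.1982, 0.041]
eef_rot: [0.497, 0.505, -0.498, 0.5]
ft_force: [-1.0, -0.2, -0.3]
width: 0.0347
time: 7.65
ee_pos: [0.4702, 0.1993, 0.0401]
eef_rot: [0.497, 0.505, -0.497, 0.501]
ft_force: [-5.0, -0.5, 12.3]
width: 0.0347
t 7.65 p [0.4702 0.1993 0.0401] f [-4.97 -0.48 12.35] w 0.0347 slide cm [ 0.02  0.01 -2.37] yaw of tool y 0.66 tilt [-0.0046  0.0044]
```

```bash
python3 -m jog '[{"slide":[0.0,0,0],"roll":0},{"slide":[0.0,0,-0.25],"roll":0},{"slide":[0.01,0,-0.5],"roll":0},{"slide":[0.02,0,-0.75],"roll":0},{"slide":[0.03,0,-1],"roll":0}]'
python3 -m jog '[{"slide":[0.04,0,-0.3],"roll":0},{"slide":[0.04,0,-0.6],"roll":0},{"slide":[0.04,0,-0.9],"roll":0},{"slide":[0.04,0,-1.15],"roll":0},{"slide":[0.04,0,-1.3],"roll":0}]'
python3 -m jog '[{"slide":[0.02,0,0],"roll":0},{"slide":[0.02,0,0],"roll":0},{"slide":[-0.2,0,0],"roll":0},{"slide":[-1.2,0,0],"roll":0},{"slide":[-3,0,0],"roll":0}]'
python3 -c "
from h import *
to(.47,.21,.048)
crop('side',235,165,335,245,8,'pics/s6.png')"
```

```text
time: 8.07
ee_pos: [0.4702, 0.2101, 0.0403]
eef_rot: [0.497, 0.505, -0.497, 0.501]
ft_force: [-1.5, -1.1, 9.2]
width: 0.0348
time: 8.48
ee_pos: [0.47, 0.2241, 0.0403]
eef_rot: [0.497, 0.505, -0.497, 0.501]
ft_force: [-1.6, -0.1, 9.0]
width: 0.0345
time: 8.9
ee_pos: [0.4689, 0.2235, 0.0695]
eef_rot: [0.496, 0.506, -0.497, 0.5]
ft_force: [-0.3, -0.1, -0.4]
width: 0.0353
t 8.9 p [0.4689 0.2235 0.0695] f [-0.26 -0.07 -0.4 ] w 0.0353 slide cm [2.14 0.11 1.36] yaw of tool y 0.73 tilt [-0.0071  0.0045]
```

View pics/s6.png

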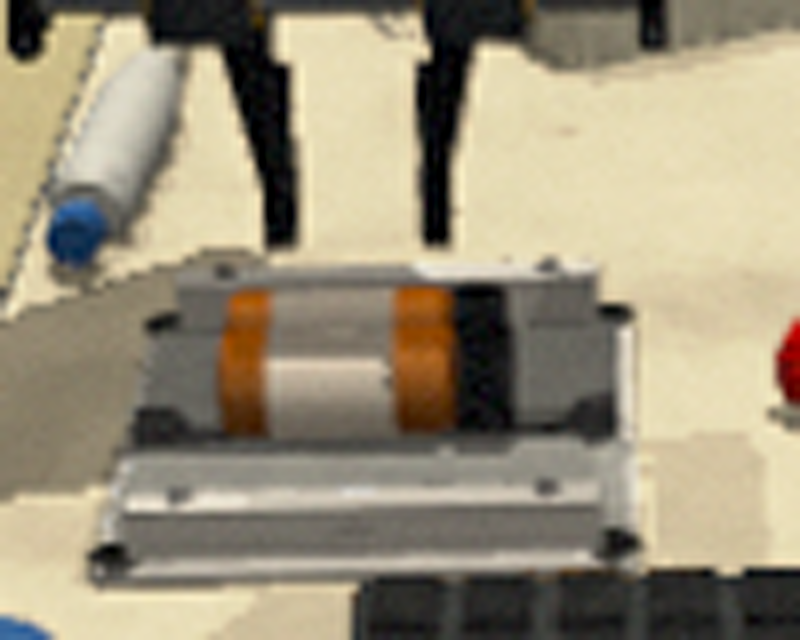

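The vial sits near the line, with its bottom edge at row ~435 and the blocks at row 420. I'll rise and back the arm off for a top view.

```bash
python3 -m jog '[{"slide":[-2,0,0],"roll":0},{"slide":[-4,0,0],"roll":0},{"slide":[-6,0,2],"roll":0},{"slide":[-7,0,5],"roll":0},{"slide":[-7,0,8],"roll":0}]'
python3 -m jog '[{"slide":[0,0,3.5],"roll":0},{"slide":[0,0,7],"roll":0},{"slide":[0,0,10.5],"roll":0},{"slide":[0,0,13],"roll":0},{"slide":[0,0,13],"roll":0}]'
python3 -c "
from h import *
to(.47,.21,.048)
crop('top',285,200,375,290,6,'pics/t7.png')
crop('side',235,165,335,245,8,'pics/s7.png')"
```

```text
time: 9.37
ee_pos: [0.4732, 0.1449, 0.1462]
eef_rot: [0.499, 0.505, -0.494, 0.502]
ft_force: [0.9, -0.8, -0.3]
width: 0.0351
time: 9.78
ee_pos: [0.4752, 0.0091, 0.1455]
eef_rot: [0.5, 0.503, -0.496, 0.501]
ft_force: [-0.7, -0.8, -0.1]
width: 0.0351
t 9.78 p [0.4752 0.0091 0.1455] f [-0.67 -0.85 -0.13] w 0.0351 slide cm [  9.86  -0.38 -20.04] yaw of tool y 0.46 tilt [0.0021 0.0055]
```

View pics/t7.png

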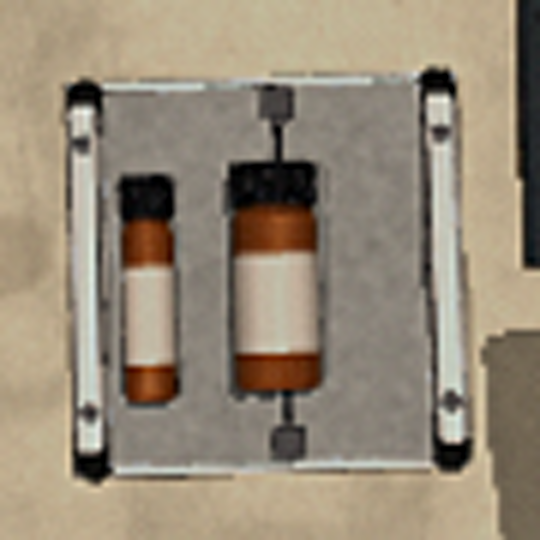

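View pics/s7.png

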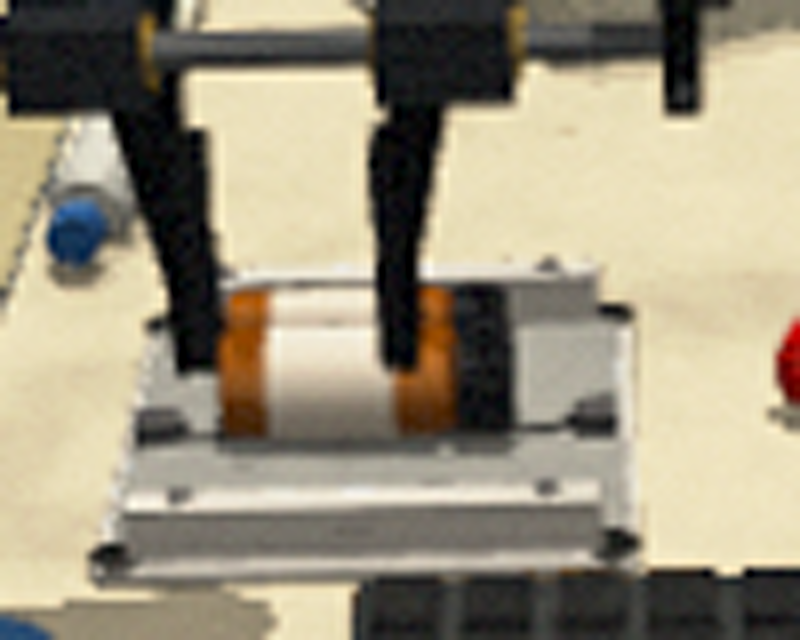

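The top view shows the vial at cols 229–316 (cap end) and 237–322 (base), with the line emerging at cols 279 (top) and 288 (bottom). I'll predict the silhouette for a vial exactly on the line and compare.

Run:
```python
from h import *
im=cv2.cvtColor(r.camera("top"),cv2.COLOR_RGB2BGR);cv2.imwrite("pics/top8.png",im)
sub=im[200:290,285:375].astype(int)
for row in (222,226,229,233,237,243,248,253,257,261,265.,267,270):
    print(row,im[int(row),320:342].mean(1).round().astype(int))
def extent(x,y):
    a=np.linspace(0,2*np.pi,720);u=[proj("top",[x,y+.016*np.cos(t),.024+.016*np.sin(t)]) for t in a]
    u=np.array(u);return u[:,0].min().round(2),u[:,0].max().round(2),u[:,1].mean().round(1)
for y in(.2155,.2175,.2195):
    print(y,[extent(x,y) for x in(.495,.47,.445)])
print([proj("top",[x,.2175,.008]).round(2) for x in(.522,.495,.47,.445,.42)])
# long direction
for x in (.4685,.470,.4715):print(x,"top end",proj("top",[x+.042,.2175,.036]).round(2),"bot end",proj("top",[x-.042,.2175,.036]).round(2),proj("top",[x-.042,.2175,.024]).round(2))
```

```text
222 [132 136 136 136 133 128 133 139 139 150  72   1 139 134 128 129 130 134
 136 129 130 132]
226 [139 137 140 131 129 128 133 134 133 112  87  11 113 112 105  97 122 135
 133 134 127 123]
229 [131 133 138  26   0  11  20  12   9  29  18  15  15  11  22  24   1  45
 116 114 132 127]
233 [131 139  80  38  10   5   4  11  18  15  15  27  16  31  15  10   0  33
 116 117 132 126]
237 [131 131 139  48  29  41  48  56  58  66  77  88  79  67  58  47  41  38
 109 105 128 133]
243 [127 123 134  62 111 147 164 181 188 188 189 191 187 184 180 167 146 109
 115 112 127 123]
248 [122 126 136  64 103 134 150 170 180 177 178 183 180 176 174 163 148 120
  78  97 128 131]
253 [132 130 129  55  95 129 148 168 177 178 178 186 180 178 173 168 150 124
  78 107 137 132]
257 [131 131 138  71  91 133 154 173 183 184 183 188 190 179 178 172 155 130
  90 109 128 131]
261 [135 134 134  75  40  37  46  55  60  67  68  66  60  58  54  53  50  37
  54 105 129 128]
265.0 [128 119 126  80  65  51  62  64  44  43  37  77  18  24  71  68  82 141
 136 128 126 121]
267 [130 125 121 126 132 139 134 135 132 138 138 147 
[... 343 characters left out ...]
t64(324.17), np.float64(338.46), np.float64(233.6)), (np.float64(324.36), np.float64(338.7), np.float64(244.8)), (np.float64(324.56), np.float64(338.94), np.float64(256.1))]
0.2195 [(np.float64(323.28), np.float64(337.57), np.float64(233.6)), (np.float64(323.47), np.float64(337.8), np.float64(244.9)), (np.float64(323.66), np.float64(338.04), np.float64(256.1))]
[array([331.18, 222.15]), array([331.41, 233.97]), array([331.62, 244.98]), array([331.83, 256.07]), array([332.05, 267.22])]
0.4685 top end [331.11 226.37] bot end [331.85 264.66] [331.91 264.51]
0.47 top end [331.1  225.69] bot end [331.83 263.97] [331.9  263.82]
0.4715 top end [331.08 225.01] bot end [331.82 263.27] [331.88 263.14]
```

```bash
python3 - <<'E'
from h import *
im=cv2.imread("pics/top8.png")
print("col profile rows",[(v,int(im[v,326:336].mean())) for v in list(range(222,231))+list(range(259,272))])
for c in(326,328,334,336):print(c,im[222:230,c].mean(1).round(),im[260:269,c].mean(1).round())
g=lambda u,v,z,y=None:at("side",235+(u+.5)/8-.5,165+(v+.5)/8-.5,z)
print("side vial y",vy(165+(318.5)/8-.5))
# plane y=.2195-ish: intersect ray with plane y
def aty(u,v,y):
    o,d=ray("side",235+(u+.5)/8-.5,165+(v+.5)/8-.5);return o+d*(y-o[1])/d[1]
print("ends",aty(219,390,.208),aty(514,385,.208),"blocks",g(137,410,.016),g(187,410,.016),g(567,402,.016),g(616,402,.016))
E
python3 - <<'E'
import cv2
im=cv2.imread("pics/top8.png")[212:280,305:355]
cv2.imwrite("pics/t8c.png",cv2.resize(im,None,fx=8,fy=8,interpolation=cv2.INTER_NEAREST))
E
```

```text
col profile rows [(222, 116), (223, 121), (224, 121), (225, 123), (226, 103), (227, 4), (228, 14), (229, 17), (230, 14), (259, 44), (260, 57), (261, 58), (262, 59), (263, 58), (264, 53), (265, 50), (266, 107), (267, 119), (268, 115), (269, 113), (270, 117), (271, 84)]
326 [133. 138. 140. 146. 133.  15.  14.  20.] [ 45.  46.  46.  49.  43.  62. 136. 134. 131.]
328 [139. 134. 135. 143. 133.   0.   7.   9.] [ 57.  60.  59.  65.  56.  44.  89. 132. 133.]
334 [128. 129. 132. 134. 105.   0.  21.  22.] [ 54.  54.  59.  54.  56.  71. 140. 131. 129.]
336 [130. 136. 135. 137. 122.   6.   0.   1.] [ 43.  50.  42.  42.  42.  82. 138. 136. 130.]
side vial y 0.2234046836182926
ends [0.42697344 0.208      0.02789881] [0.51108118 0.208      0.02780915] blocks [0.40118256 0.21839849 0.016     ] [0.41573807 0.21787518 0.016     ] [0.52569044 0.21859312 0.016     ] [0.53986792 0.21807386 0.016     ]
```

View pics/t8c.png

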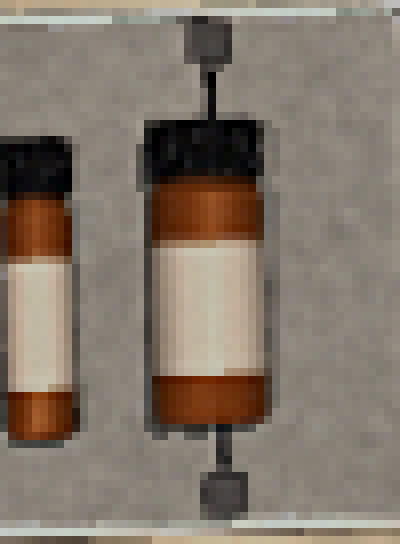

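Top view: the vial is parallel to the line but about 2.2 mm past it in +y (y≈0.2197 against 0.2175). Both views also put it about 1.8 mm short in x. I'll go back and make a small corrective stroke, 4.4 mm of tip travel toward −y with a slight +x drag.

```bash
python3 -m jog '[{"slide":[0,0,-3.5],"roll":0},{"slide":[0,0,-7],"roll":0},{"slide":[0,0,-10.5],"roll":0},{"slide":[0,0,-14],"roll":0},{"slide":[0,0,-17.5],"roll":0}]'
python3 -m jog '[{"slide":[0,0,-2],"roll":0},{"slide":[0,0,-3.5],"roll":0},{"slide":[2,0,-3.5],"roll":0},{"slide":[3,0,-3.5],"roll":0},{"slide":[4,0,-3.5],"roll":0}]'
python3 -c "
from h import *
to(.47,.222,.048)"
```

```text
time: 10.35
ee_pos: [0.4718, 0.1939, 0.1475]
eef_rot: [0.499, 0.506, -0.493, 0.503]
ft_force: [0.8, -0.3, -0.6]
width: 0.0346
time: 10.77
ee_pos: [0.4704, 0.2301, 0.1069]
eef_rot: [0.498, 0.506, -0.493, 0.503]
ft_force: [0.1, 0.6, 0.9]
width: 0.0345
t 10.77 p [0.4704 0.2301 0.1069] f [0.1  0.65 0.89] w 0.0345 slide cm [ 5.88 -0.07  0.86] yaw of tool y 1.11 tilt [0.002  0.0084]
```

```bash
python3 -m jog '[{"slide":[1.2,-0.07,0.86],"roll":0},{"slide":[2.4,-0.07,0.86],"roll":0},{"slide":[3.6,-0.07,0.86],"roll":0},{"slide":[4.8,-0.07,0.86],"roll":0},{"slide":[5.88,-0.07,0.86],"roll":0}]'
python3 -c "
from h import *
to(.47,.222,.0425)"
```

```text
time: 11.18
ee_pos: [0.4699, 0.2221, 0.0469]
eef_rot: [0.498, 0.506, -0.493, 0.503]
ft_force: [-0.9, 0.3, 0.5]
width: 0.0351
t 11.18 p [0.4699 0.2221 0.0469] f [-0.87  0.35  0.52] w 0.0351 slide cm [0.44 0.01 0.01] yaw of tool y 1.1 tilt [0.0018 0.0084]
```

```bash
python3 -m jog '[{"slide":[0.2,0,0],"roll":0},{"slide":[0.4,0,0],"roll":0},{"slide":[0.5,0,0],"roll":0},{"slide":[0.5,0,0],"roll":0}]'
python3 -m jog '[{"slide":[0.08,0,0],"roll":0},{"slide":[0.15,0,0],"roll":0},{"slide":[0.15,0,0],"roll":0},{"slide":[0.15,0,0],"roll":0}]'
python3 -c "
from h import *
to(.47,.2177,.04)"
```

```text
time: 11.52
ee_pos: [0.4701, 0.2224, 0.0421]
eef_rot: [0.498, 0.506, -0.492, 0.503]
ft_force: [0.2, -0.9, -0.0]
width: 0.0349
time: 11.85
ee_pos: [0.4703, 0.2224, 0.0408]
eef_rot: [0.498, 0.506, -0.492, 0.503]
ft_force: [-0.2, 0.4, -0.3]
width: 0.035
t 11.85 p [0.4703 0.2224 0.0408] f [-0.18  0.43 -0.26] w 0.035 slide cm [ 0.08 -0.03  0.47] yaw of tool y 1.1 tilt [0.0026 0.0087]
```

```bash
python3 -m jog '[{"slide":[0.07,0,0],"roll":0},{"slide":[0.13,0,0],"roll":0},{"slide":[0.13,0,0],"roll":0}]'
python3 -m jog '[{"slide":[0.04,0.05,0.1],"roll":0},{"slide":[0.04,0.1,0.2],"roll":0},{"slide":[0.04,0.15,0.3],"roll":0},{"slide":[0.04,0.2,0.42],"roll":0},{"slide":[0.04,0.2,0.42],"roll":0}]'
python3 -c "
from h import *
to(.472,.2177,.04)"
```

```text
time: 12.1
ee_pos: [0.4704, 0.2229, 0.0403]
eef_rot: [0.498, 0.506, -0.492, 0.503]
ft_force: [-2.4, -0.5, 8.1]
width: 0.0349
time: 12.52
ee_pos: [0.4716, 0.2192, 0.0402]
eef_rot: [0.498, 0.507, -0.492, 0.503]
ft_force: [-6.0, 0.0, 9.6]
width: 0.0344
t 12.52 p [0.4716 0.2192 0.0402] f [-6.04  0.04  9.57] w 0.0344 slide cm [0.02 0.04 0.16] yaw of tool y 1.15 tilt [0.0017 0.0089]
```

```bash
python3 -m jog '[{"slide":[0.03,0.05,0.04],"roll":0},{"slide":[0.03,0.1,0.1],"roll":0},{"slide":[0.03,0.15,0.1],"roll":0},{"slide":[0.03,0.15,0.1],"roll":0}]'
python3 -m jog '[{"slide":[0.01,0,0],"roll":0},{"slide":[-0.2,0,0],"roll":0},{"slide":[-1.2,0,0],"roll":0},{"slide":[-3,0,0],"roll":0},{"slide":[-6,0,0],"roll":0}]'
python3 -m jog '[{"slide":[-3,0,1],"roll":0},{"slide":[-4,0,4],"roll":0},{"slide":[-4,0,8],"roll":0},{"slide":[-4,0,12],"roll":0},{"slide":[-4,0,16],"roll":0}]'
python3 -m jog '[{"slide":[0,0,4],"roll":0},{"slide":[0,0,8],"roll":0},{"slide":[0,0,8],"roll":0},{"slide":[0,0,8],"roll":0}]'
python3 - <<'E'
from h import *
to(.47,.22,.048)
im=cv2.cvtColor(r.camera("top"),cv2.COLOR_RGB2BGR);cv2.imwrite("pics/top9.png",im)
c=im[212:280,305:355];cv2.imwrite("pics/t9c.png",cv2.resize(c,None,fx=8,fy=8,interpolation=cv2.INTER_NEAREST))
crop('side',235,165,335,245,8,'pics/s9.png')
for c in(326,328,334,336):print(c,im[222:230,c].mean(1).round(),im[260:269,c].mean(1).round())
for row in(229,237,248,253,261):print(row,im[row,320:342].mean(1).round().astype(int))
E
```

```text
time: 12.85
ee_pos: [0.4723, 0.2187, 0.0403]
eef_rot: [0.497, 0.507, -0.492, 0.503]
ft_force: [-6.2, -0.1, 7.6]
width: 0.035
time: 13.27
ee_pos: [0.4709, 0.2175, 0.0996]
eef_rot: [0.496, 0.508, -0.494, 0.502]
ft_force: [0.8, -0.7, -1.1]
width: 0.0346
time: 13.68
ee_pos: [0.4744, 0.0556, 0.1394]
eef_rot: [0.496, 0.508, -0.493, 0.503]
ft_force: [0.9, -0.6, -0.0]
width: 0.0349
time: 14.02
ee_pos: [0.4762, -0.0267, 0.1394]
eef_rot: [0.497, 0.506, -0.494, 0.502]
ft_force: [0.8, 0.3, 0.4]
width: 0.0348
t 14.02 p [ 0.4762 -0.0267  0.1394] f [0.8  0.25 0.38] w 0.0348 slide cm [  9.32  -0.2  -24.61] yaw of tool y 0.95 tilt [-0.001   0.0071]
326 [134. 140. 145. 141.  40.   5.  21.   9.] [ 44.  43.  44.  43.  48.  84. 141. 137. 131.]
328 [142. 134. 139. 142.  16.  12.  20.  15.] [ 57.  55.  56.  59.  53.  84. 139. 133. 133.]
334 [130. 135. 139. 134.   0.  19.  22.  10.] [ 63.  58.  57.  58.  61. 146. 134. 136. 133.]
336 [133. 137. 144. 135.   9.   6.  11.  21.] [ 51.  50.  52.  45.  69. 145. 135. 133. 130.]
229 [130 131 142  64  16   6   9  13  15  19  17  32  17  10  10  19  21   5
  76 117 137 133]
237 [134 135 133 137  47  36  48  52  60  61  68  65  68  67  63  55  53  38
  55 105 136 136]
248 [124 125 133 138  68 109 141 160 173 180 184 184 186 183 179 173 165 147
 113 101 110 131]
253 [135 130 125 133  50 105 139 153 170 181 182 182 184 182 181 173 168 150
 117  88 109 138]
261 [137 133 128 137  78  33  43  50  55  70  82  84  68  68  58  57  50  43
  36  77 112 131]
```

View pics/t9c.png

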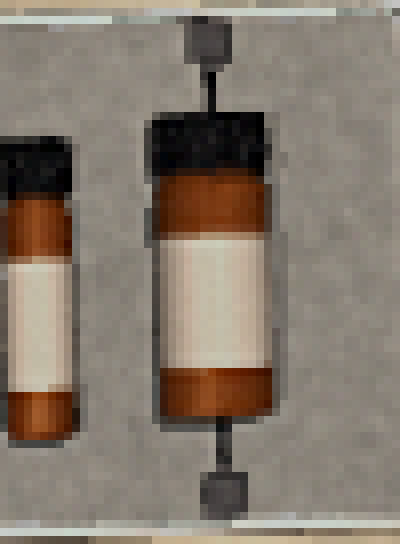

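View pics/s9.png

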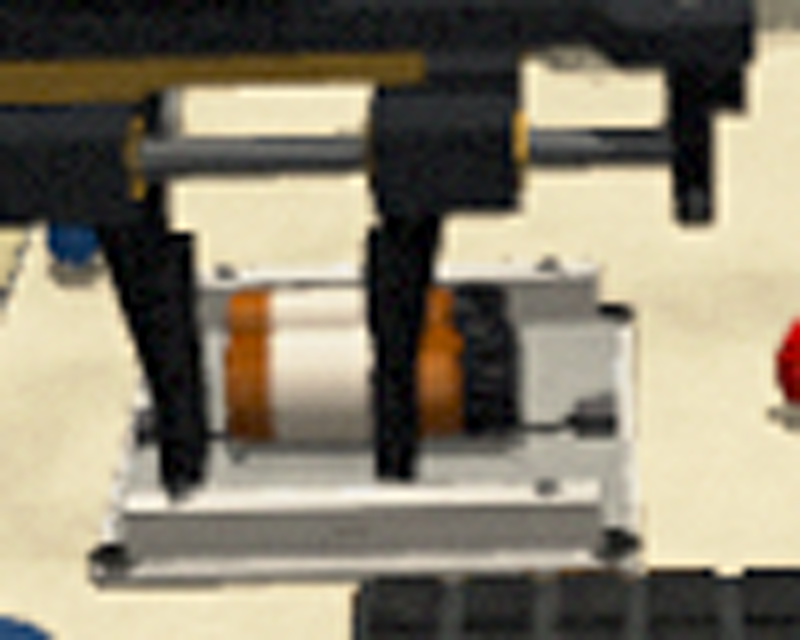

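Both errors are gone. The vial now spans cols ~324.0–338.6, centre 331.3 against the line's 331.6. Its rows are 225.6–264.0, as predicted for x=0.470. The slim vial's pixels haven't changed. The arm is clear, so I'll hand in.

```bash
python3 -c "
from bench import r
s=r.read_state();print(s['time'],s['ft_force'].round(2),s['joint_vel'].round(3))
print(r.close_job())"
```

```text
14.1167 [-0.96  1.28  0.73] [-0.019  0.005 -0.014  0.001  0.002 -0.001  0.001]
the job is handed in; nothing more can be done
None
```

The thicker vial is on the reading line and the job is handed in, at about 14 s of the 45 s allowed. I rolled it there in three fingertip strokes with the half-closed fingers resting on top, without pinching or lifting. A short fourth stroke corrected a 2 mm overshoot and a 2 mm offset along the line.

- **Position (last top view):** the vial's centre is within about 0.5–1 mm of the line both across it and along it, and it lies parallel to the line.
- **Slim vial:** its pixels are unchanged from the first picture. I did not measure the cups or the decapper again, but the arm's path stayed clear of them.
- **Robot:** the arm was clear of everything at hand-in. Pressing force on the vial was mostly 5–10 N, with brief readings of 12 N and 17 N at the start of two strokes.
- **One disagreement:** after the third stroke, before the correction, the side view put the vial about 4 mm further across than the top view. Its edge merged with the slim vial's there, so I trusted the top view. I did not work out the position from the last side picture, where the fingers partly hid the vial.

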